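# Hang the potter's mallet in its ring holder

## Robot

A 7-joint arm with a two-finger parallel gripper is mounted at the origin on the work surface; the furniture and walls round the work are solid. World frame = base frame: x ahead of the robot, y to its left, z up, the work surface at z = 0. Lengths are in m, angles in degrees, forces in N, time in s.
With the tool pointing down it reaches from about 0.425 to 0.875 m from the base axis. Payload 4.7 kg.
Tool frame: the origin (TCP) lies on the mounting face of the last link; the fingertips stand 182 mm ahead of it and the grasp point (between the pads) lies 164 mm ahead of it; z points along the fingers, y is the line along which they close (so a half turn about z gives the same grasp; the last joint's range is limited). The gripper opens to 87 mm and grips with 3 to 60 N. Pads are 19 mm wide; open, the fingers measure 117 mm over their backs; the gripper's body (75 mm by 190 mm) begins 51 mm behind the grasp point.
Start: joints at [-72.932, 18.392, -4.016, 83.108, 1.295, 78.541, -3.26], TCP at [0.182, 0.624, 0.405] pointing down, gripper open.
Joint ranges: [-163.93, 163.93], [-17.29, 119.83], [-79.2, 71.16], [3.27, 140.29], [-89.18, 269.18], [5.43, 117.66], [-154.24, 154.24]. Speed limits (degrees/s): [147.25, 147.25, 180, 180, 180, 180, 180].

## Interface

Orientations are given as [roll, pitch, yaw] about the fixed x, y, z axes, in that order (R = Rz(yaw) Ry(pitch) Rx(roll)).
In Python, from cell import env gives the robot as it stands.
- The arm moves only by the tool servo_tool, never from a script. Its argument "plan" is a list of rows, each an object with "xyz": the shift along the tool's x, y, z in cm, a list of three; "twist": the turn, a rotation vector about the tool's x, y, z in degrees, a list of three; "jaw": the closure, from 0 (fully open) to 1 (shut). In form: [{"xyz": [x, y, z], "twist": [wx, wy, wz], "jaw": jaw}, ...]. A call has 1 to 10 rows; each row is the pose to reach, as a shift and turn from the pose commanded when the call began, along the tool's axes at that moment; what a row does not reach only later rows make up. A row lasts 1/12 s, in which the tool goes at most 41.7 mm and 7.16 degrees, less where a joint would pass 70% of its speed; a pose out of reach is approached as far as the arm can. A call with a gripper value outside its range is refused whole. The fingers move at their own pace and stop on an object; "newtons" is the grip in N (left out, the last holds). Time passes only in rows, so rows that repeat a pose let the fingers close. It gives the time, the measured TCP pose, the force, the opening and the grip force at its end, in the units of the state.
- env.get_obs(): the state, without advancing time (a new reading comes with each control period).
- env.read_camera(name): name is "side" or "top"; returns a dict with "img" (480x640x3 uint8, red, green, blue), "camera_matrix" (3x3 intrinsics, pixels), "R" (3x3) and "t" (3): a world point X has camera coordinates R X + t. Camera axes: x right, y down, z forward; pixel columns grow to the right and rows downward; lengths in m; the calibration is good to about 2 mm. A picture is of the moment at which its call begins. There is no depth.
- env.sign_off(): hands the job in; it is judged then, once.
The state is a dict: "time_s": time; "qpos": joint angles; "joint_velocities": joint speeds; "effort": joint torques, N m; "tool_pos": TCP position; "tool_rot": TCP orientation; "force": force on the tool from outside, world axes, zero at the start; "wrist_torque": the same for the moment, N m; "grip_width": finger opening in m; "grasp_force": force on a finger pad.
Only numpy, scipy, OpenCV 4.12 (cv2) and the standard library are available. Lean on these libraries where they do the work, as an engineer would, in place of code of your own. Each camera call takes 0.05 s, during which the arm holds its last target. There are 200 camera calls.

## Task

Take the small wooden mallet from its sloping rest and hang it in the ring of the holder: handle first, straight down through the ring, until its head sits flat on the ring, and let go of it there. Nobody has measured where along its rail the ring is clamped, so feel or look for it gently, without ramming the mallet against the holder, and leave the three pots beside the work where they stand.

Things in the scene. Friction and masses are not known exactly. Their poses are not given: they have to be found in the camera images.
- mallet: Light-wood mallet, 100 to 200 g. Origin: on the handle's axis at the shoulder, where handle meets head; z runs along the handle towards the head (up when hung). Head: block 54 mm (x) by 36 mm (y) by 44 mm (z = 0 to 44 mm). Starts on the rest, x level, handle sloping 30 degrees down; both 54 mm ends of the head are free beside the rest for fingers leaning in the plane of the handle.
- mallet_tip (a point): Centre of the flat end of the mallet's handle, 100 mm from the shoulder (mallet z = -100 mm). The round handle is 20 mm thick; its last 10 mm taper to 12 mm diameter at this end. Axes as the mallet's.
- rest: Fixed sloping rest of brown wood; origin: centre of underside. Base 90 mm (x) by 140 mm (y) by 14 mm. Its deck, at most 36 mm wide in x, slopes 30 degrees down towards its -y. The mallet's shoulder starts 85 mm above the origin, handle pointing to -y and down; a step 8 mm high at the shoulder keeps the head from sliding down.
- stand: Fixed ring holder. Wooden base 115 mm (x) by 170 mm (y), 14 mm high, centred 15 mm to +x of the origin (underside); steel posts at x = 45, y = -66 and 66 mm carry a rail along y (top 120 mm). A dark steel ring juts from the rail to -x: bore 23 mm, outside 44 mm, 12 mm high, flat top 125 mm above the origin, nothing higher; free below down to the base.
- ring_path (a point): Point on the holder, not on the ring: middle of the line along which the ring can be clamped, at the height of the ring's top, 125 mm straight above the holder's origin; axes as the holder's. The ring's centre lies on this line at an unmeasured y of -13 to +13 mm from here, clamped hard; its place is not reported.
- tripod_pot: Bystander: brown clay bowl on three feet, 80 mm wide, 66 mm high, origin at the centre of its underside; loose, leave it alone.
- footed_jar: Bystander: brown round clay jar on a foot, 85 mm wide, 95 mm high, origin at the centre of its underside; loose, leave it alone.
- small_cup: Bystander: small brown clay cup, 50 mm wide, 36 mm high, origin at the centre of its underside; loose, leave it alone.

How it is judged:
By the outcome, as a careful person would: the job done as asked, in the order asked, and still so for the second after the job is handed in, with the robot touching nothing.
It also fails if it takes over 59 s, if anything falls off the work surface, if the arm or the gripper's body presses on something with over 40 N, if the wrist force passes 120 N, or if a joint passes its speed limit or range.

## Working session

There is one attempt and no reset: what is moved stays moved. The work goes in short steps, Python scripts to look and compute and a tool call to move; the robot and the scene stay as the last step left them, time stands still between calls to the robot, and variables do not carry over. Pictures are saved under pics/ and viewed, at most 10 in all, crops included, and the job is handed in when it is done.

Besides the shell and the picture viewer there is one more tool, called as name([rows], argument=value, ...), one row to a line, values as JSON. servo_tool: Moves the arm, as the interface text tells. Its arguments: {"type":"object","properties":{"plan":{"type":"array","items":{"type":"object","properties":{"xyz":{"type":"array","items":{"type":"number"}},"twist":{"type":"array","items":{"type":"number"}},"jaw":{"type":"number"}}}},"newtons":{"type":"number"}},"required":["plan"]}

```bash
mkdir -p pics; ls; python3 - <<'E'
from cell import env
import cv2,numpy as np
o=env.get_obs()
for k in o: print(k,np.round(o[k],4))
for n in("side","top"):
    c=env.read_camera(n); cv2.imwrite(f"pics/{n}0.png",c["img"][:,:,::-1]); print(n,c["camera_matrix"].tolist(),np.round(c["R"],4).tolist(),np.round(c["t"],4), "campos",-c["R"].T@c["t"])
E
```

```text
pics
time_s 0.0
qpos [-72.9314  18.4404  -4.016   83.1739   1.294   78.5405  -3.2608]
joint_velocities [ 0.0125 -0.0378 -0.0117  0.0637  0.0463  0.042  -0.0458]
effort [-3.00000e-04 -4.91308e+01 -4.04500e-01 -3.12510e+01 -6.40000e-02
  4.42000e-02  2.00000e-04]
tool_pos [0.182  0.6238 0.4037]
tool_rot [-1.798904e+02  4.500000e-03  1.637406e+02]
force [-0.0776  0.1313  0.9145]
wrist_torque [ 0.0155 -0.0485  0.0039]
grasp_force 0.0
grip_width 0.0869
side [[460.3989837379583, 0.0, 321.98053966555335], [0.0, 460.3989837379583, 236.38400385616973], [0.0, 0.0, 1.0]] [[0.9597, -0.2809, -0.0102], [-0.1682, -0.5447, -0.8216], [0.2252, 0.7902, -0.57]] [-0.5486  0.0563  0.9514] campos [ 0.3217133  -0.87522915  0.58293914]
top [[535.3777460868675, 0.0, 311.5636556221622], [0.0, 535.3777460868675, 240.67310280826965], [0.0, 0.0, 1.0]] [[-0.0132, -0.9999, 0.0005], [-0.9837, 0.0129, -0.1793], [0.1793, -0.0028, -0.9838]] [-0.1702  0.5513  1.2103] campos [ 0.32315268 -0.17391723  1.28963976]
```

View pics/side0.png

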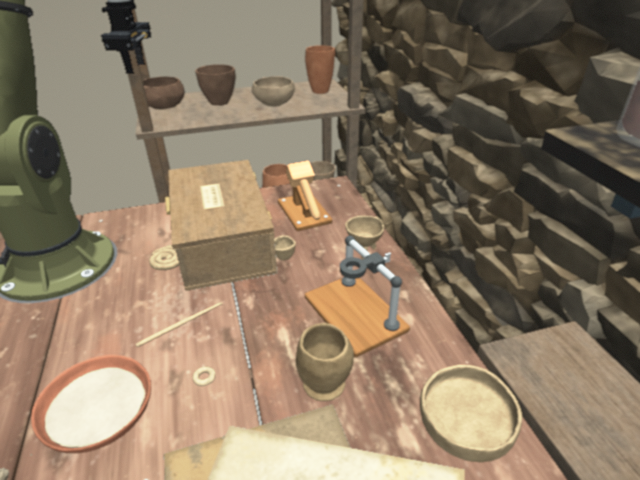

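View pics/top0.png

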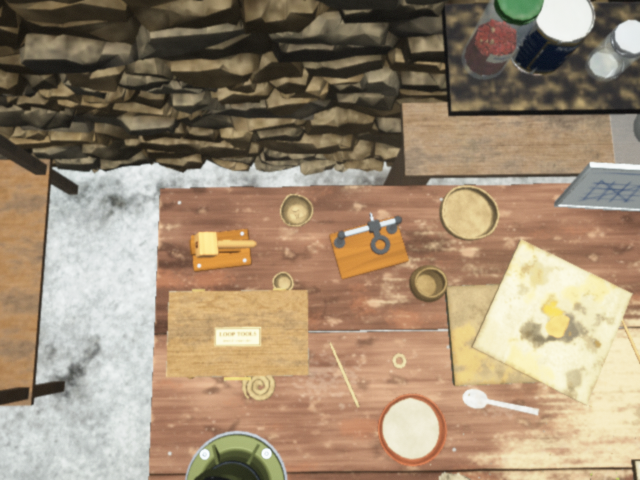

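The side picture shows the rest with the mallet near (303,195) and the ring near (353,268). In the top picture the mallet head is near (207,244), the ring near (380,244), and the pots at (296,210), (283,282) and (428,283). I'll zoom in to pick exact pixels.

```bash
python3 - <<'E'
import cv2,numpy as np
t=cv2.imread("pics/top0.png");s=cv2.imread("pics/side0.png")
def crop(im,x,y,w,h,W=400,H=300):
    c=cv2.resize(im[y:y+h,x:x+w],(W,H),interpolation=cv2.INTER_CUBIC)
    for i in range(0,w,10):
        cv2.line(c,(i*W//w,0),(i*W//w,6),(255,0,255),1); cv2.putText(c,str(x+i),(i*W//w,15),0,.32,(255,0,255),1)
    for i in range(0,h,10):
        cv2.line(c,(0,i*H//h),(6,i*H//h),(255,0,255),1); cv2.putText(c,str(y+i),(8,i*H//h+4),0,.32,(255,0,255),1)
    return c
a=np.hstack([crop(t,184,220,80,60),crop(t,325,206,96,72)])
b=np.hstack([crop(s,266,155,80,80,400,300),crop(s,300,230,120,120,400,300)])
cv2.imwrite("pics/crops.png",np.vstack([a,b]))
E
```

```text
(no output)
```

View pics/crops.png

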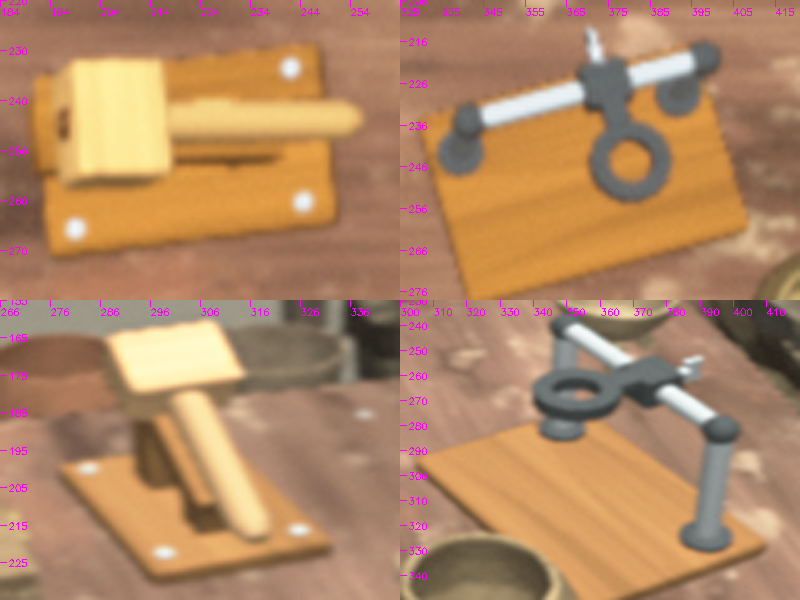

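The crops clearly show the rest's base corners, the mallet head's bright face, the stand's base, posts and rail, and the ring (top ≈(380,245), side ≈(353,265)). Next I fit the poses.

```bash
cat > fit.py <<'E'
import numpy as np,pickle
from scipy.optimize import least_squares
from scipy.spatial.transform import Rotation as Ro
from cell import env
C={n:env.read_camera(n) for n in("top","side")}
def proj(n,X):
    c=C[n]; p=(c["R"]@np.atleast_2d(X).T).T+c["t"]; q=p@np.array(c["camera_matrix"]).T; return q[:,:2]/q[:,2:]
T1=lambda u,v:("top",184+u/5,220+v/5); T2=lambda u,v:("top",325+(u-400)/4.167,206+v/4.167)
S1=lambda u,v:("side",266+u/5,155+(v-300)/3.75); S2=lambda u,v:("side",300+(u-400)/3.333,230+(v-300)/2.5)
def fit(obs,f,x0):
    def r(x): return np.concatenate([proj(o[0],f(x,m))[0]-o[1:] for m,o in obs])
    s=least_squares(r,x0,loss="soft_l1"); print(np.round(s.x,4)," res",np.round(r(s.x).reshape(-1,2),1).tolist()); return s.x
def planar(x,m): c,s=np.cos(x[2]),np.sin(x[2]); return np.array([x[0]+c*m[0]-s*m[1],x[1]+s*m[0]+c*m[1],m[2]])
rest=[((.045,-.07,.014),T1(318,45)),((-.045,-.07,.014),T1(336,218)),((-.045,.07,.014),T1(52,252)),
 ((-.045,.07,.014),S1(60,466)),((-.045,-.07,.014),S1(155,572)),((.045,-.07,.014),S1(330,545))]
r=fit(rest,planar,[.33,.25,0])
a=np.pi/6
def mal(x,m):  # x,y,z,yaw of shoulder
    R=Ro.from_euler("z",x[3]).as_matrix()@np.array([[1,0,0],[0,.5,np.cos(a)],[0,-np.cos(a),.5]])
    return x[:3]+R@np.array(m)
ms=[((.027,-.018,.044),T1(72,60)),((.027,-.018,0),T1(161,58)),((-.027,-.018,0),T1(171,176)),((-.027,-.018,.044),T1(62,182)),
 ((-.027,-.018,.044),S1(105,336)),((.027,-.018,.044),S1(213,321)),((.027,-.018,0),S1(244,376)),((-.027,-.018,0),S1(129,391)),
 ((0,0,-.1),T1(358,118)),((0,0,-.1),S1(258,532))]
print("pred",planar(r,(0,0,.085)),r[2]); m=fit(ms,mal,[r[0],r[1],.085,r[2]])
st=[((-.0425,.085,.014),T2(415,118)),((-.0425,-.085,.014),T2(748,226)),
 ((-.0425,.085,.014),S2(402,465)),((.0725,-.085,.014),S2(765,545)),
 ((.045,.066,.113),T2(468,120)),((.045,-.066,.113),T2(705,57)),((.045,.066,.113),S2(566,327)),((.045,-.066,.113),S2(722,431))]
# base spans x -.0425..+.0725 ; in the top view near edge = -x
st[0]=((.0725,.085,.014),T2(415,118)); st.append(((-.0425,.085,.014),T2(473,300)))
s=fit(st,planar,[.33,-.1,.26])
g=fit([((0,0,.119),T2(630,161)),((0,0,.125),S2(577,388))],lambda x,m:np.array([x[0],x[1],m[2]]),s[:2])
d=g-s[:2];c,sn=np.cos(s[2]),np.sin(s[2]);print("ring rel stand",c*d[0]+sn*d[1],-sn*d[0]+c*d[1])
E
python3 fit.py
```

```text
[0.5386 0.0398 0.0977]  res [[1.3, -1.5], [1.0, 0.3], [-0.3, -0.1], [-1.0, -1.1], [-1.3, -0.4], [0.8, -1.7]]
pred [0.53859311 0.03978599 0.085     ] 0.09769946345956099
[0.5375 0.0444 0.0816 0.114 ]  res [[-0.8, -0.7], [0.2, -0.5], [0.4, -0.8], [3.4, -1.3], [-1.2, -0.5], [-0.8, -0.7], [-0.7, 0.1], [0.1, 0.6], [-1.0, -0.1], [-1.0, 1.9]]
[ 0.523  -0.3221  0.2539]  res [[1.0, -0.5], [2.0, 0.6], [1.6, -3.4], [1.1, -1.7], [1.3, 0.0], [0.8, -0.1], [-1.1, -1.4], [-1.3, -1.8], [0.1, 1.4]]
[ 0.527  -0.3312]  res [[0.7, -0.7], [-0.6, -0.5]]
ring rel stand 0.0016067676262055052 -0.009817688384687835
```

```bash
cat > h.py <<'E'
import numpy as np
from scipy.spatial.transform import Rotation as Ro
from cell import env
def obs(): 
    o=env.get_obs(); return o,np.array(o["tool_pos"]),Ro.from_euler("xyz",o["tool_rot"],degrees=True)
def rel(p,R):
    o,p0,R0=obs(); print("t",o["time_s"],"shift cm",np.round(R0.inv().apply(np.array(p)-p0)*100,2),"twist",np.round((R0.inv()*R).as_rotvec(degrees=True),2))
def toolR(yaw,lean):  # closing line (tool y) at azimuth yaw; tool top leans lean deg to the left of it
    return Ro.from_euler("z",yaw,degrees=True)*Ro.from_euler("x",lean,degrees=True)*Ro.from_matrix(np.array([[0,1,0],[1,0,0],[0,0,-1.]]))
def tcp(g,R): return np.array(g)-.164*R.as_matrix()[:,2]
E
python3 - <<'E'
from h import *
R=toolR(6,30); print(np.round(R.as_matrix(),3))
g=np.array([.535,.0655,.096]); p=tcp(g,R)-.1*R.as_matrix()[:,2]; print(p); rel(p,R)
E
```

```text
[[-0.091  0.995 -0.052]
 [ 0.861  0.105  0.497]
 [ 0.5   -0.    -0.866]]
[ 0.54879776 -0.06577689  0.32463071]
t 0.2 shift cm [-54.52 -55.93   8.01] twist [-17.77  26.43  66.1 ]
```

```bash
python3 - <<'E'
from h import *
R=toolR(6,-30); print(np.round(R.as_matrix(),3))
g=np.array([.535,.0655,.096]); p=tcp(g,R)-.1*R.as_matrix()[:,2]; print(p); rel(p,R)
E
```

```text
[[-0.091  0.995  0.052]
 [ 0.861  0.105 -0.497]
 [-0.5    0.    -0.866]]
[0.52120224 0.19677689 0.32463071]
t 0.2 shift cm [-44.52 -31.5    7.98] twist [ 17.66 -26.35  66.13]
```

servo_tool([
  {"xyz": [-15,-10.5,2.5],"twist": [0,0,22],"jaw": 0},
  {"xyz": [-15,-10.5,2.5],"twist": [0,0,22],"jaw": 0},
  {"xyz": [-15,-10.5,2.5],"twist": [0,0,22],"jaw": 0},
  {"xyz": [-15,-10.5,2.5],"twist": [0,0,22],"jaw": 0},
  {"xyz": [-44.5,-31.5,8],"twist": [17.7,-26.4,66.1],"jaw": 0},
  {"xyz": [-44.5,-31.5,8],"twist": [17.7,-26.4,66.1],"jaw": 0},
  {"xyz": [-44.5,-31.5,8],"twist": [17.7,-26.4,66.1],"jaw": 0},
  {"xyz": [-44.5,-31.5,8],"twist": [17.7,-26.4,66.1],"jaw": 0},
  {"xyz": [-44.5,-31.5,8],"twist": [17.7,-26.4,66.1],"jaw": 0},
  {"xyz": [-44.5,-31.5,8],"twist": [17.7,-26.4,66.1],"jaw": 0},
])

```text
time_s: 1.03
tool_pos: [0.4394, 0.2997, 0.3449]
tool_rot: [-177.9, 24.1, 106.0]
force: [0.5, 0.5, -0.2]
grip_width: 0.0869
grasp_force: 0.0
```

```bash
cat > pre.py <<'E'
from h import *
R=toolR(6,-30); g=np.array([.535,.0655,.096]); p=tcp(g,R)-.1*R.as_matrix()[:,2]; rel(p,R); o=obs()[0]; print(o["tool_pos"],o["tool_rot"],np.round(o["qpos"],1),o["force"])
E
python3 pre.py
```

```text
t 1.0333 shift cm [-10.26   5.27   6.62] twist [ 2.47 -5.76  9.02]
[0.43939905 0.29965261 0.34492776] [-177.92000827   24.05828201  106.00288375] [-57.6  11.1  15.2 101.5  17.7  81.2 -31.6] [ 0.54275652  0.50447096 -0.23220778]
```

servo_tool([
  {"xyz": [-10.3,5.3,6.6],"twist": [2.5,-5.8,9],"jaw": 0},
  {"xyz": [-10.3,5.3,6.6],"twist": [2.5,-5.8,9],"jaw": 0},
  {"xyz": [-10.3,5.3,6.6],"twist": [2.5,-5.8,9],"jaw": 0},
  {"xyz": [-10.3,5.3,6.6],"twist": [2.5,-5.8,9],"jaw": 0},
  {"xyz": [-10.3,5.3,6.6],"twist": [2.5,-5.8,9],"jaw": 0},
  {"xyz": [-10.3,5.3,6.6],"twist": [2.5,-5.8,9],"jaw": 0},
  {"xyz": [-10.3,5.3,6.6],"twist": [2.5,-5.8,9],"jaw": 0},
])

```text
time_s: 1.62
tool_pos: [0.5205, 0.2002, 0.3244]
tool_rot: [-179.8, 29.8, 96.5]
force: [0.2, 0.8, 0.2]
grip_width: 0.087
grasp_force: 0.0
```

```bash
python3 pre.py; python3 - <<'E'
import cv2,numpy as np
from cell import env
ims=[]
for n,(x,y,w,h) in {"top":(150,190,150,112),"side":(220,80,150,150)}.items():
    i=env.read_camera(n)["img"][y:y+h,x:x+w,::-1]; ims.append(cv2.resize(i,(400,400*h//w),interpolation=cv2.INTER_CUBIC))
H=400; ims=[cv2.copyMakeBorder(i,0,H-i.shape[0],0,0,0) for i in ims]
cv2.imwrite("pics/pre.png",np.hstack(ims))
E
```

```text
t 1.6167 shift cm [-0.31  0.03  0.16] twist [ 0.06 -0.17  0.41]
[0.52051077 0.20021835 0.32444518] [-179.82063835   29.82914267   96.47019145] [-50.5  15.6  21.2 100.4  22.1  78.5 -30. ] [0.18441221 0.84969535 0.22162128]
```

View pics/pre.png

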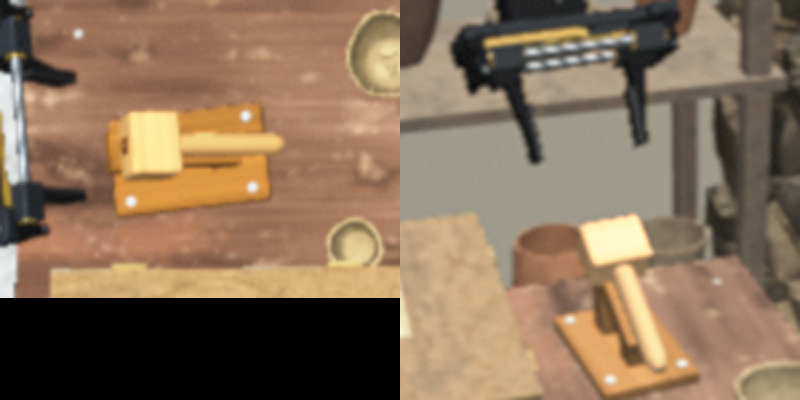

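The fingers straddle the head's line: tips at crop (75,78) and (85,196), head between rows 112 and 178. Moving in along the tool axis.

servo_tool([
  {"xyz": [-0.3,0,3],"twist": [0,0,0.4],"jaw": 0},
  {"xyz": [-0.3,0,5],"twist": [0,0,0.4],"jaw": 0},
  {"xyz": [-0.3,0,7],"twist": [0,0,0.4],"jaw": 0},
  {"xyz": [-0.3,0,8.5],"twist": [0,0,0.4],"jaw": 0},
  {"xyz": [-0.3,0,9.5],"twist": [0,0,0.4],"jaw": 0},
  {"xyz": [-0.3,0,10.1],"twist": [0,0,0.4],"jaw": 0},
  {"xyz": [-0.3,0,10.1],"twist": [0,0,0.4],"jaw": 0},
  {"xyz": [-0.3,0,10.1],"twist": [0,0,0.4],"jaw": 0},
])

```text
time_s: 2.38
tool_pos: [0.5269, 0.1467, 0.2389]
tool_rot: [179.9, 29.9, 95.9]
force: [-0.6, -0.7, 0.1]
grip_width: 0.0871
grasp_force: 0.0
```

```bash
python3 pre.py; python3 - <<'E'
import cv2,numpy as np
from cell import env
ims=[]
for n,(x,y,w,h) in {"top":(165,200,120,90),"side":(250,110,100,120)}.items():
    i=env.read_camera(n)["img"][y:y+h,x:x+w,::-1]; ims.append(cv2.resize(i,(400,400*h//w),interpolation=cv2.INTER_CUBIC))
H=480; ims=[cv2.copyMakeBorder(i,0,H-i.shape[0],0,0,0) for i in ims]
cv2.imwrite("pics/grasp.png",np.hstack(ims))
E
```

```text
t 2.3833 shift cm [ 0.09 -0.03 -9.94] twist [ 0.07 -0.12 -0.07]
[0.52688851 0.14674817 0.238868  ] [179.88523631  29.87971964  95.91495409] [-47.   19.3  22.7 107.2  22.8  66.9 -30.1] [-0.56673629 -0.65612751  0.06124633]
```

View pics/grasp.png

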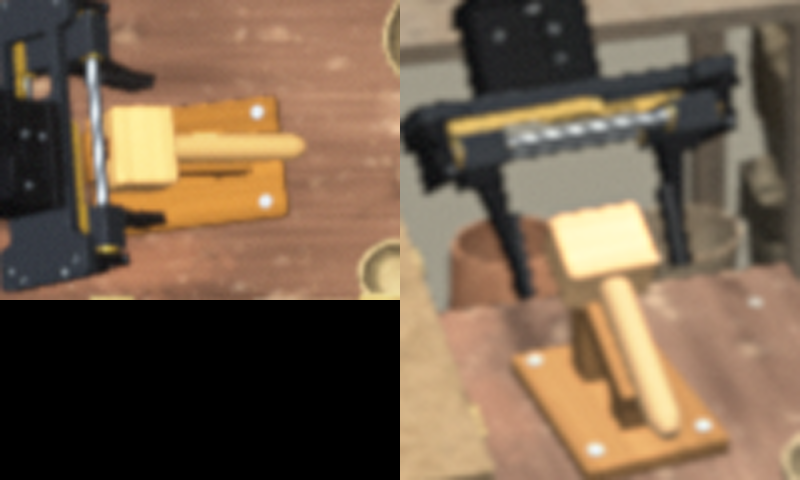

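The fingers straddle the head, with tips at crop columns 153–163 against a head spanning 107–177, centred to about 1 mm. Closing now.

servo_tool([
  {"xyz": [0,0,0],"twist": [0,0,0],"jaw": 0.2},
  {"xyz": [0,0,0],"twist": [0,0,0],"jaw": 0.3},
  {"xyz": [0,0,0],"twist": [0,0,0],"jaw": 0.4},
  {"xyz": [0,0,0],"twist": [0,0,0],"jaw": 0.6},
  {"xyz": [0,0,0],"twist": [0,0,0],"jaw": 1},
  {"xyz": [0,0,0],"twist": [0,0,0],"jaw": 1},
  {"xyz": [0,0,0],"twist": [0,0,0],"jaw": 1},
  {"xyz": [0,0,0],"twist": [0,0,0],"jaw": 1},
], newtons=40)

```text
time_s: 3.15
tool_pos: [0.5268, 0.1459, 0.2384]
tool_rot: [179.9, 29.9, 95.9]
force: [1.4, -1.0, -0.0]
grip_width: 0.054
grasp_force: 40.0
```

```bash
python3 pre.py
```

```text
t 3.15 shift cm [  0.14  -0.02 -10.02] twist [ 0.01 -0.09 -0.11]
[0.52681194 0.14592389 0.23844484] [179.92264626  29.90781029  95.86884627] [-47.   19.3  22.7 107.2  22.8  66.8 -30.1] [ 1.44729050e+00 -1.03430169e+00 -4.55085878e-05]
```

servo_tool([
  {"xyz": [-0.3,0,-0.5],"twist": [0,0,0],"jaw": 1},
  {"xyz": [-0.8,0,-1.4],"twist": [0,0,0],"jaw": 1},
  {"xyz": [-2,0,-3.5],"twist": [0,0,0],"jaw": 1},
  {"xyz": [-4,0,-6.9],"twist": [0,0,0],"jaw": 1},
  {"xyz": [-6,0,-10.4],"twist": [0,0,0],"jaw": 1},
  {"xyz": [-8,0,-13.9],"twist": [0,0,0],"jaw": 1},
  {"xyz": [-10,0,-17.3],"twist": [0,0,0],"jaw": 1},
  {"xyz": [-10,0,-17.3],"twist": [0,0,0],"jaw": 1},
])

```text
time_s: 3.82
tool_pos: [0.528, 0.1447, 0.4478]
tool_rot: [179.0, 29.6, 95.4]
force: [1.9, -0.2, -1.1]
grip_width: 0.0534
grasp_force: 40.0
```

```bash
cat > hang.py <<'E'
from h import *
# mallet in tool frame from the grasp measurement (start of lift)
Rg=Ro.from_euler("xyz",[179.92,29.91,95.87],degrees=True); pg=np.array([.5268,.1459,.2384])
S=np.array([.5375,.0435,.083]); zm=Ro.from_euler("z",6.0,degrees=True).apply([0,np.cos(np.pi/6),.5])
s_t=Rg.inv().apply(S-pg); z_t=Rg.inv().apply(zm); print("shoulder,axis in tool",s_t,z_t)
def target(sh,yaw):   # tool pose putting the shoulder at sh, axis up
    R=toolR(yaw,30); 
    err=np.cross(R.apply(z_t),[0,0,1]); R=Ro.from_rotvec(err)*R
    return np.array(sh)-R.apply(s_t),R
E
python3 - <<'E'
from hang import *
for yaw in(6,-15,-32):
    p,R=target([.527,-.331,.27],yaw); print(yaw,p); rel(p,R)
o=obs()[0]; print(o["tool_pos"],np.round(o["qpos"],1),o["force"],o["grasp_force"],o["grip_width"])
E
```

```text
shoulder,axis in tool [-1.17559472e-02 -8.84892878e-05  1.86040855e-01] [ 5.01357800e-01 -7.56846192e-04 -8.65239726e-01]
6 [ 0.53590011 -0.41362365  0.43686381]
t 3.8167 shift cm [-47.84  -4.94  28.4 ] twist [ 0.91 59.73 -0.14]
-15 [ 0.5056993  -0.41132534  0.43686381]
t 3.8167 shift cm [-47.4   -7.92  28.09] twist [ 0.82 58.9  21.83]
-32 [ 0.48314518 -0.40158778  0.43686381]
t 3.8167 shift cm [-46.37 -10.06  27.47] twist [ 0.72 57.2  39.57]
[0.52803638 0.14474984 0.44778285] [-48.5   7.9  23.6  94.4  25.   88.1 -22.2] [ 1.92531729 -0.18074206 -1.14759123] 39.98444898985326 0.05343714410147014
```

servo_tool([
  {"xyz": [-15,-2.6,9.2],"twist": [0.3,20,7],"jaw": 1},
  {"xyz": [-15,-2.6,9.2],"twist": [0.3,20,7],"jaw": 1},
  {"xyz": [-15,-2.6,9.2],"twist": [0.3,20,7],"jaw": 1},
  {"xyz": [-15,-2.6,9.2],"twist": [0.3,20,7],"jaw": 1},
  {"xyz": [-31.5,-5.3,18.7],"twist": [0.5,39,14.5],"jaw": 1},
  {"xyz": [-31.5,-5.3,18.7],"twist": [0.5,39,14.5],"jaw": 1},
  {"xyz": [-31.5,-5.3,18.7],"twist": [0.5,39,14.5],"jaw": 1},
  {"xyz": [-31.5,-5.3,18.7],"twist": [0.5,39,14.5],"jaw": 1},
  {"xyz": [-31.5,-5.3,18.7],"twist": [0.5,39,14.5],"jaw": 1},
  {"xyz": [-31.5,-5.3,18.7],"twist": [0.5,39,14.5],"jaw": 1},
])

```text
time_s: 4.65
tool_pos: [0.5083, -0.2337, 0.4341]
tool_rot: [177.8, -9.2, 81.4]
force: [-1.2, -0.8, -0.8]
grip_width: 0.0534
grasp_force: 40.0
```

```bash
cat > go.py <<'E'
import sys
from hang import *
p,R=target([float(sys.argv[1]),float(sys.argv[2]),float(sys.argv[3])],-15); rel(p,R)
o=obs()[0]; print(np.round(o["tool_pos"],4),np.round(o["qpos"],1),o["force"],o["grasp_force"],o["grip_width"])
E
python3 go.py .527 -.331 .27
```

```text
shoulder,axis in tool [-1.17559472e-02 -8.84892878e-05  1.86040855e-01] [ 5.01357800e-01 -7.56846192e-04 -8.65239726e-01]
t 4.65 shift cm [-17.33   2.51  -2.99] twist [ 0.03 20.75  6.49]
[ 0.5083 -0.2337  0.4341] [-18.5   8.4  48.6  95.2 -15.9  80.9  23.9] [-1.1967781  -0.82383313 -0.81014657] 39.98371704714373 0.05340879089420696
```

servo_tool([
  {"xyz": [-17.3,2.5,-3],"twist": [0,20.8,6.5],"jaw": 1},
  {"xyz": [-17.3,2.5,-3],"twist": [0,20.8,6.5],"jaw": 1},
  {"xyz": [-17.3,2.5,-3],"twist": [0,20.8,6.5],"jaw": 1},
  {"xyz": [-17.3,2.5,-3],"twist": [0,20.8,6.5],"jaw": 1},
  {"xyz": [-17.3,2.5,-3],"twist": [0,20.8,6.5],"jaw": 1},
  {"xyz": [-17.3,2.5,-3],"twist": [0,20.8,6.5],"jaw": 1},
  {"xyz": [-17.3,2.5,-3],"twist": [0,20.8,6.5],"jaw": 1},
  {"xyz": [-17.3,2.5,-3],"twist": [0,20.8,6.5],"jaw": 1},
  {"xyz": [-17.3,2.5,-3],"twist": [0,20.8,6.5],"jaw": 1},
  {"xyz": [-17.3,2.5,-3],"twist": [0,20.8,6.5],"jaw": 1},
])

```text
time_s: 5.48
tool_pos: [0.5121, -0.3997, 0.4356]
tool_rot: [-180.0, -30.5, 75.9]
force: [0.5, 0.2, -1.9]
grip_width: 0.0531
grasp_force: 40.0
```

```bash
python3 go.py .527 -.331 .27; cat > pic.py <<'E'
import cv2,numpy as np,sys
from cell import env
ims=[]
for n,(x,y,w,h) in {"top":(320,180,120,120),"side":(290,170,120,120)}.items():
    i=env.read_camera(n)["img"]; cv2.imwrite(f"raw_{n}.png",i[:,:,::-1]); c=cv2.resize(i[y:y+h,x:x+w,::-1],(400,480),interpolation=cv2.INTER_CUBIC)
    for k in range(0,120,10):
        cv2.putText(c,str(x+k),(int(k*400/120),9),0,.3,(255,0,255),1);cv2.putText(c,str(y+k),(0,k*4+3),0,.3,(255,0,255),1)
    ims.append(c)
cv2.imwrite(sys.argv[1],np.hstack(ims))
E
python3 pic.py pics/above.png
```

```text
shoulder,axis in tool [-1.17559472e-02 -8.84892878e-05  1.86040855e-01] [ 5.01357800e-01 -7.56846192e-04 -8.65239726e-01]
t 5.4833 shift cm [-1.04 -0.34 -0.76] twist [-0.47 -0.46  0.81]
[ 0.5121 -0.3997  0.4356] [  9.7  29.8  49.3  77.1 -44.5 104.1  42.4] [ 0.47189405  0.21882383 -1.87701445] 39.98558884486556 0.053146357763109935
```

View pics/above.png

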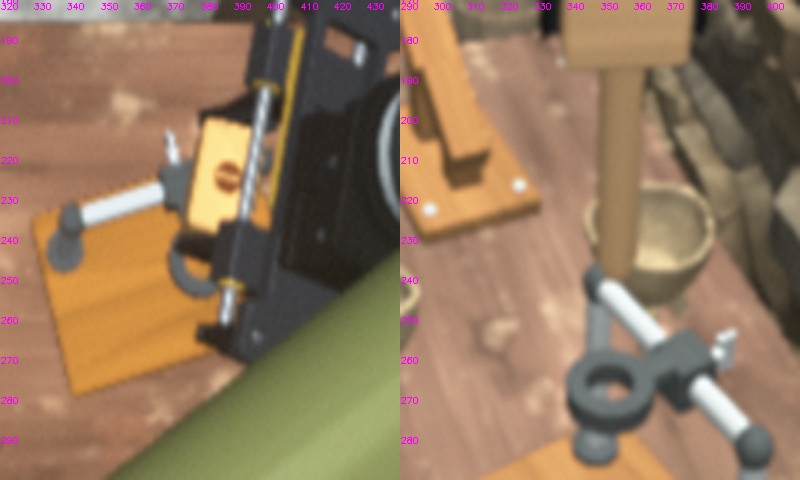

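The mallet hangs near-vertical above the ring: tip at side ≈(354.8,238.5), shoulder ≈(356.6,187), and the end-grain mark at top ≈(388.7,224.2). I'll compare those with the predicted positions.

```bash
cat > cmp.py <<'E'
from hang import *
import fit
o,p,R=obs(); z=R.apply(z_t); S=p+R.apply(s_t); print("S",S,"z",z)
print("side shoulder",fit.proj("side",S),"tip",fit.proj("side",S-.1*z),"top mark",fit.proj("top",S+.044*z))
# pixel shift per mm in x,y,z near ring
X=np.array([.527,-.331,.125])
for n in("side","top"): print(n,fit.proj(n,X),[np.round((fit.proj(n,X+d)-fit.proj(n,X))[0],2) for d in np.eye(3)*.001])
E
python3 cmp.py | tail -6
```

```text
[ 0.527  -0.3312]  res [[0.7, -0.7], [-0.6, -0.5]]
ring rel stand 0.0016067676262055052 -0.009817688384687835
S [ 0.53200383 -0.31897534  0.26904513] z [-0.00130713 -0.00726446  0.99997276]
side shoulder [[355.71190062 180.71964807]] tip [[353.62637439 237.17080428]] top mark [[387.78128786 223.41608515]]
side [[352.47137459 264.63006192]] [array([ 0.59, -0.11]), array([-0.21, -0.37]), array([ 0.02, -0.49])]
top [[381.2040453  243.49691721]] [array([-0.02, -0.45]), array([-0.45,  0.01]), array([ 0.06, -0.08])]
```

```bash
python3 go.py .527 -.3287 .237|tail -2
```

```text
t 5.6833 shift cm [-2.41 -0.37  2.23] twist [-0.44 -0.42  0.7 ]
[ 0.5116 -0.4008  0.4353] [  9.8  29.9  49.4  77.1 -44.6 104.1  42.4] [ 0.02270804  0.06802277 -1.57195997] 39.985185815021396 0.053415852830909515
```

servo_tool([
  {"xyz": [-1,-0.3,-0.5],"twist": [-0.4,-0.4,0.7],"jaw": 1},
  {"xyz": [-1.6,-0.4,0.5],"twist": [-0.4,-0.4,0.7],"jaw": 1},
  {"xyz": [-2,-0.4,1.4],"twist": [-0.4,-0.4,0.7],"jaw": 1},
  {"xyz": [-2.4,-0.4,2.2],"twist": [-0.4,-0.4,0.7],"jaw": 1},
  {"xyz": [-2.4,-0.4,2.2],"twist": [-0.4,-0.4,0.7],"jaw": 1},
  {"xyz": [-2.4,-0.4,2.2],"twist": [-0.4,-0.4,0.7],"jaw": 1},
  {"xyz": [-2.4,-0.4,2.2],"twist": [-0.4,-0.4,0.7],"jaw": 1},
])

```text
time_s: 6.27
tool_pos: [0.5053, -0.4097, 0.4036]
tool_rot: [-179.8, -30.1, 74.9]
force: [0.8, 1.1, -1.9]
grip_width: 0.0536
grasp_force: 40.0
```

```bash
cat > pic2.py <<'E'
import cv2,numpy as np,sys
from cell import env
n=3; i=np.mean([env.read_camera("side")["img"].astype(float) for _ in range(n)],0).astype(np.uint8)
x,y,w,h=320,185,75,100
c=cv2.resize(i[y:y+h,x:x+w,::-1],(450,600),interpolation=cv2.INTER_CUBIC)
for k in range(0,100,5):
    if k<w: cv2.putText(c,str(x+k),(k*6,9),0,.3,(255,0,255),1)
    cv2.putText(c,str(y+k),(0,k*6+3),0,.3,(255,0,255),1)
cv2.imwrite(sys.argv[1],c)
E
python3 pic2.py pics/near.png; python3 cmp.py|tail -4;python3 go.py .527 -.3287 .237|tail -2
```

```text
S [ 0.52636518 -0.32964026  0.23730067] z [6.97644374e-04 5.35444841e-05 9.99999755e-01]
side shoulder [[353.86362152 203.83711726]] tip [[351.98129852 258.11263623]] top mark [[390.951692   229.65655213]]
side [[352.47137459 264.63006192]] [array([ 0.59, -0.11]), array([-0.21, -0.37]), array([ 0.02, -0.49])]
top [[381.2040453  243.49691721]] [array([-0.02, -0.45]), array([-0.45,  0.01]), array([ 0.06, -0.08])]
t 6.5167 shift cm [0.07 0.03 0.08] twist [-0.01  0.01 -0.06]
[ 0.5051 -0.4099  0.4042] [ 10.3  31.   49.4  79.5 -44.7 101.4  44.3] [ 0.20009969  1.24930817 -1.60791175] 39.98551386175677 0.05379803976451817
```

View pics/near.png

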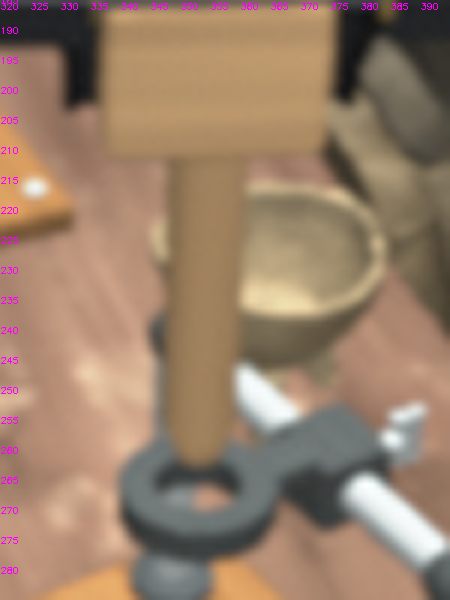

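The tip (353.3,262.5 at its lower edge) sits about 12 mm above the ring, whose hole centre is (353.2,265.7), so it's aligned to about 1 mm. I'll nudge +y by about 1 mm and descend gently, watching the force.

```bash
python3 go.py .5264 -.3287 .219|tail -2; python3 -c "
from h import *
print(np.round(obs()[2].inv().as_matrix(),3))"
```

```text
t 6.5167 shift cm [-0.84 -0.02  1.63] twist [-0.01  0.01 -0.06]
[ 0.5051 -0.4099  0.4042] [ 10.3  31.   49.4  79.5 -44.7 101.4  44.3] [ 0.20009969  1.24930817 -1.60791175] 39.98551386175677 0.05379803976451817
[[ 0.225  0.835  0.501]
 [ 0.966 -0.26  -0.001]
 [ 0.129  0.484 -0.865]]
```

servo_tool([
  {"xyz": [0.05,-0.02,0.1],"twist": [0,0,0],"jaw": 1},
  {"xyz": [-0.15,-0.02,0.4],"twist": [0,0,0],"jaw": 1},
  {"xyz": [-0.3,-0.02,0.7],"twist": [0,0,0],"jaw": 1},
  {"xyz": [-0.45,-0.02,0.95],"twist": [0,0,0],"jaw": 1},
  {"xyz": [-0.6,-0.02,1.2],"twist": [0,0,0],"jaw": 1},
  {"xyz": [-0.7,-0.02,1.4],"twist": [0,0,0],"jaw": 1},
  {"xyz": [-0.84,-0.02,1.63],"twist": [0,0,0],"jaw": 1},
  {"xyz": [-0.84,-0.02,1.63],"twist": [0,0,0],"jaw": 1},
])

```text
time_s: 7.18
tool_pos: [0.505, -0.4088, 0.3847]
tool_rot: [-179.8, -30.1, 74.8]
force: [-0.1, -0.1, -1.0]
grip_width: 0.0539
grasp_force: 40.0
```

```bash
python3 go.py .5264 -.3287 .210|tail -2; python3 cmp.py|grep ^S
```

```text
t 7.1833 shift cm [-0.41  0.01  0.67] twist [-0.09 -0.02 -0.12]
[ 0.505  -0.4088  0.3847] [ 10.2  31.6  49.1  81.1 -44.9  99.8  45.3] [-0.06094936 -0.09723031 -1.03349192] 39.98532212572172 0.05391297538974781
S [ 0.5262136  -0.32852566  0.21845439] z [ 1.43702617e-03 -5.69793541e-04  9.99998805e-01]
```

servo_tool([
  {"xyz": [-0.07,0,0.12],"twist": [-0.1,0,-0.1],"jaw": 1},
  {"xyz": [-0.14,0,0.25],"twist": [-0.1,0,-0.1],"jaw": 1},
  {"xyz": [-0.21,0,0.37],"twist": [-0.1,0,-0.1],"jaw": 1},
  {"xyz": [-0.28,0,0.48],"twist": [-0.1,0,-0.1],"jaw": 1},
  {"xyz": [-0.34,0,0.58],"twist": [-0.1,0,-0.1],"jaw": 1},
  {"xyz": [-0.4,0,0.69],"twist": [-0.1,0,-0.1],"jaw": 1},
  {"xyz": [-0.4,0,0.69],"twist": [-0.1,0,-0.1],"jaw": 1},
  {"xyz": [-0.4,0,0.69],"twist": [-0.1,0,-0.1],"jaw": 1},
])

```text
time_s: 7.95
tool_pos: [0.5051, -0.4089, 0.3773]
tool_rot: [180.0, -30.1, 75.0]
force: [0.0, 0.6, -1.7]
grip_width: 0.0537
grasp_force: 40.0
```

```bash
python3 go.py .5264 -.3287 .203|tail -2; python3 cmp.py|grep ^S; python3 -c "
from h import *
o=obs()[0];print(o['force'],o['wrist_torque'])"
```

```text
t 7.95 shift cm [-0.39  0.01  0.64] twist [ 0.05 -0.01  0.01]
[ 0.5051 -0.4089  0.3773] [ 10.2  31.8  49.   81.7 -45.1  99.   45.8] [ 0.04367423  0.62947492 -1.69114821] 39.98578431783244 0.053742672558783296
S [ 0.52657158 -0.32857291  0.21058052] z [-9.90779554e-04  4.81849758e-05  9.99999508e-01]
[ 0.08733503  0.36207563 -1.24571362] [-0.69201412  0.18545856 -0.01802612]
```

servo_tool([
  {"xyz": [-0.1,0,0.17],"twist": [0,0,0],"jaw": 1},
  {"xyz": [-0.2,0,0.35],"twist": [0,0,0],"jaw": 1},
  {"xyz": [-0.3,0,0.52],"twist": [0,0,0],"jaw": 1},
  {"xyz": [-0.4,0,0.69],"twist": [0,0,0],"jaw": 1},
  {"xyz": [-0.5,0,0.87],"twist": [0,0,0],"jaw": 1},
  {"xyz": [-0.5,0,0.87],"twist": [0,0,0],"jaw": 1},
  {"xyz": [-0.5,0,0.87],"twist": [0,0,0],"jaw": 1},
])

```text
time_s: 8.63
tool_pos: [0.5051, -0.4088, 0.3671]
tool_rot: [-180.0, -30.1, 75.0]
force: [-0.3, 0.6, -1.7]
grip_width: 0.0535
grasp_force: 40.0
```

```bash
python3 cmp.py|grep ^S; python3 -c "
from h import *
o=obs()[0];print(o['force'],o['wrist_torque'])"; python3 pic2.py pics/in.png
```

```text
S [ 0.52652645 -0.32856399  0.20049925] z [-8.66392282e-04  5.79175497e-05  9.99999623e-01]
[ 0.36063895  0.69129281 -1.31352089] [-0.66795218  0.20568832  0.012935  ]
```

View pics/in.png

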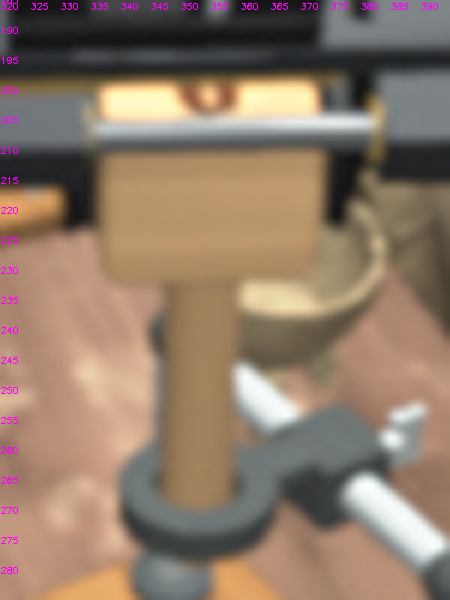

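The handle is inside the ring and centred: columns 161–235 against a hole of 157–241. Continuing down.

servo_tool([
  {"xyz": [-0.2,0,0.35],"twist": [0,0,0],"jaw": 1},
  {"xyz": [-0.45,0,0.78],"twist": [0,0,0],"jaw": 1},
  {"xyz": [-0.7,0,1.21],"twist": [0,0,0],"jaw": 1},
  {"xyz": [-0.95,0,1.64],"twist": [0,0,0],"jaw": 1},
  {"xyz": [-1.2,0,2.08],"twist": [0,0,0],"jaw": 1},
  {"xyz": [-1.45,0,2.51],"twist": [0,0,0],"jaw": 1},
  {"xyz": [-1.7,0,2.94],"twist": [0,0,0],"jaw": 1},
  {"xyz": [-1.9,0,3.29],"twist": [0,0,0],"jaw": 1},
  {"xyz": [-2,0,3.46],"twist": [0,0,0],"jaw": 1},
  {"xyz": [-2,0,3.46],"twist": [0,0,0],"jaw": 1},
])

```text
time_s: 9.72
tool_pos: [0.5051, -0.4087, 0.3267]
tool_rot: [-180.0, -30.1, 75.0]
force: [0.4, 0.8, -1.7]
grip_width: 0.0535
grasp_force: 40.0
```

```bash
python3 cmp.py|grep ^S; python3 go.py .5265 -.3286 .13|tail -2
```

```text
S [ 0.52653876 -0.32846481  0.16046306] z [-7.61512462e-04 -5.05737066e-05  9.99999709e-01]
t 9.8167 shift cm [-1.54  0.01  2.63] twist [ 0.04 -0.01  0.01]
[ 0.5051 -0.4088  0.3273] [ 10.5  34.   48.   84.8 -46.2  95.1  48.6] [ 0.13952187  1.50785482 -2.14042228] 39.98582410393283 0.05449054415913059
```

servo_tool([
  {"xyz": [-0.2,0,0.35],"twist": [0,0,0],"jaw": 1},
  {"xyz": [-0.4,0,0.69],"twist": [0,0,0],"jaw": 1},
  {"xyz": [-0.6,0,1.04],"twist": [0,0,0],"jaw": 1},
  {"xyz": [-0.8,0,1.39],"twist": [0,0,0],"jaw": 1},
  {"xyz": [-1,0,1.73],"twist": [0,0,0],"jaw": 1},
  {"xyz": [-1.2,0,2.08],"twist": [0,0,0],"jaw": 1},
  {"xyz": [-1.35,0,2.34],"twist": [0,0,0],"jaw": 1},
  {"xyz": [-1.45,0,2.51],"twist": [0,0,0],"jaw": 1},
  {"xyz": [-1.45,0,2.51],"twist": [0,0,0],"jaw": 1},
  {"xyz": [-1.45,0,2.51],"twist": [0,0,0],"jaw": 1},
])

```text
time_s: 10.65
tool_pos: [0.5051, -0.4087, 0.2981]
tool_rot: [-180.0, -30.1, 75.0]
force: [1.2, 0.2, -2.4]
grip_width: 0.0534
grasp_force: 40.0
```

```bash
python3 cmp.py|grep ^S; python3 go.py .5265 -.3286 .125|tail -2
```

```text
S [ 0.52655932 -0.3284573   0.13154258] z [-8.43182560e-04  7.55197013e-05  9.99999642e-01]
t 10.75 shift cm [-0.34  0.01  0.56] twist [ 0.05 -0.01  0.01]
[ 0.5051 -0.4088  0.2984] [ 10.8  35.5  47.4  86.4 -47.   92.9  50.2] [ 0.99891847  0.28739078 -2.6847473 ] 39.98563045402989 0.05381214197255588
```

Now 1 mm steps until contact.

servo_tool([
  {"xyz": [-0.05,0,0.09],"twist": [0,0,0],"jaw": 1},
  {"xyz": [-0.1,0,0.17],"twist": [0,0,0],"jaw": 1},
  {"xyz": [-0.15,0,0.26],"twist": [0,0,0],"jaw": 1},
  {"xyz": [-0.2,0,0.35],"twist": [0,0,0],"jaw": 1},
  {"xyz": [-0.2,0,0.35],"twist": [0,0,0],"jaw": 1},
  {"xyz": [-0.2,0,0.35],"twist": [0,0,0],"jaw": 1},
])

```text
time_s: 11.25
tool_pos: [0.5052, -0.4088, 0.2943]
tool_rot: [180.0, -30.1, 75.0]
force: [1.4, 0.9, -1.7]
grip_width: 0.0534
grasp_force: 40.0
```

servo_tool([
  {"xyz": [-0.05,0,0.09],"twist": [0,0,0],"jaw": 1},
  {"xyz": [-0.05,0,0.09],"twist": [0,0,0],"jaw": 1},
  {"xyz": [-0.05,0,0.09],"twist": [0,0,0],"jaw": 1},
])

```text
time_s: 11.5
tool_pos: [0.5051, -0.4088, 0.2933]
tool_rot: [180.0, -30.1, 75.0]
force: [1.6, 0.2, -0.7]
grip_width: 0.0538
grasp_force: 40.0
```

servo_tool([
  {"xyz": [-0.05,0,0.09],"twist": [0,0,0],"jaw": 1},
  {"xyz": [-0.05,0,0.09],"twist": [0,0,0],"jaw": 1},
  {"xyz": [-0.05,0,0.09],"twist": [0,0,0],"jaw": 1},
])

```text
time_s: 11.75
tool_pos: [0.5051, -0.4088, 0.2924]
tool_rot: [180.0, -30.1, 75.0]
force: [2.0, -0.1, -0.4]
grip_width: 0.0536
grasp_force: 40.0
```

servo_tool([
  {"xyz": [-0.03,0,0.04],"twist": [0,0,0],"jaw": 1},
  {"xyz": [-0.03,0,0.04],"twist": [0,0,0],"jaw": 1},
  {"xyz": [-0.03,0,0.04],"twist": [0,0,0],"jaw": 1},
])

```text
time_s: 12.0
tool_pos: [0.5051, -0.4088, 0.2924]
tool_rot: [180.0, -30.1, 75.0]
force: [0.0, 1.2, 3.1]
grip_width: 0.0537
grasp_force: 40.0
```

Contact: about 5 N of upward force with the shoulder at ≈0.125 m. I'll ease the grip, then open.

servo_tool([
  {"xyz": [0,0,0],"twist": [0,0,0],"jaw": 1},
  {"xyz": [0,0,0],"twist": [0,0,0],"jaw": 1},
  {"xyz": [0,0,0],"twist": [0,0,0],"jaw": 1},
], newtons=4)

```text
time_s: 12.25
tool_pos: [0.5051, -0.4089, 0.2922]
tool_rot: [180.0, -30.1, 75.0]
force: [0.3, 1.1, 3.8]
grip_width: 0.054
grasp_force: 4.0
```

servo_tool([
  {"xyz": [0,0,0],"twist": [0,0,0],"jaw": 0.34},
  {"xyz": [0,0,0],"twist": [0,0,0],"jaw": 0.3},
  {"xyz": [0,0,0],"twist": [0,0,0],"jaw": 0.2},
  {"xyz": [0,0,0],"twist": [0,0,0],"jaw": 0.1},
  {"xyz": [0,0,0],"twist": [0,0,0],"jaw": 0},
  {"xyz": [0,0,0],"twist": [0,0,0],"jaw": 0},
  {"xyz": [0,0,0],"twist": [0,0,0],"jaw": 0},
])

```text
time_s: 12.83
tool_pos: [0.5051, -0.4088, 0.2918]
tool_rot: [180.0, -30.1, 75.0]
force: [0.6, 0.0, 0.6]
grip_width: 0.084
grasp_force: 0.0
```

```bash
python3 pic2.py pics/rel.png; python3 -c "
from h import *
o=obs()[0];print(o['force'],o['grip_width'])"
```

```text
[0.08548786 0.11096869 0.03780803] 0.08661232749945576
```

View pics/rel.png

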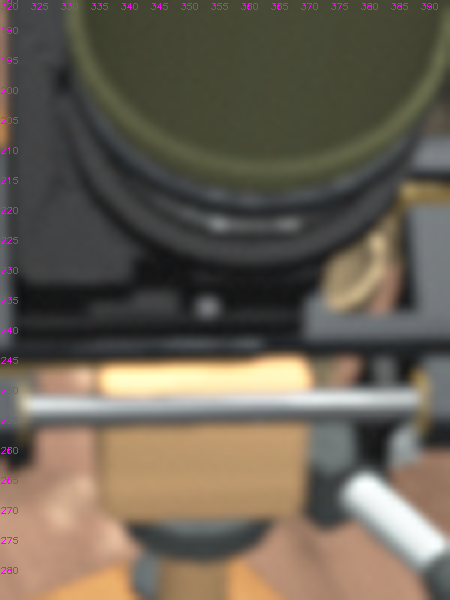

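The head sits level on the ring (lower edge at rows 270–272) with the fingers open. Retracting along the tool axis.

servo_tool([
  {"xyz": [0,0,-0.5],"twist": [0,0,0],"jaw": 0},
  {"xyz": [0,0,-1.5],"twist": [0,0,0],"jaw": 0},
  {"xyz": [0,0,-3],"twist": [0,0,0],"jaw": 0},
  {"xyz": [0,0,-5],"twist": [0,0,0],"jaw": 0},
  {"xyz": [0,0,-8],"twist": [0,0,0],"jaw": 0},
  {"xyz": [0,0,-11],"twist": [0,0,0],"jaw": 0},
  {"xyz": [0,0,-14],"twist": [0,0,0],"jaw": 0},
  {"xyz": [0,0,-15],"twist": [0,0,0],"jaw": 0},
  {"xyz": [0,0,-15],"twist": [0,0,0],"jaw": 0},
  {"xyz": [0,0,-15],"twist": [0,0,0],"jaw": 0},
])

```text
time_s: 13.82
tool_pos: [0.4851, -0.482, 0.4219]
tool_rot: [179.9, -30.1, 75.0]
force: [-1.2, 0.3, -0.3]
grip_width: 0.0867
grasp_force: 0.0
```

```bash
python3 - <<'E'
import cv2
from cell import env
i=env.read_camera("side")["img"][140:400,200:500,::-1]
cv2.imwrite("pics/end.png",cv2.resize(i,(600,520),interpolation=cv2.INTER_CUBIC))
E
```

```text
(no output)
```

View pics/end.png

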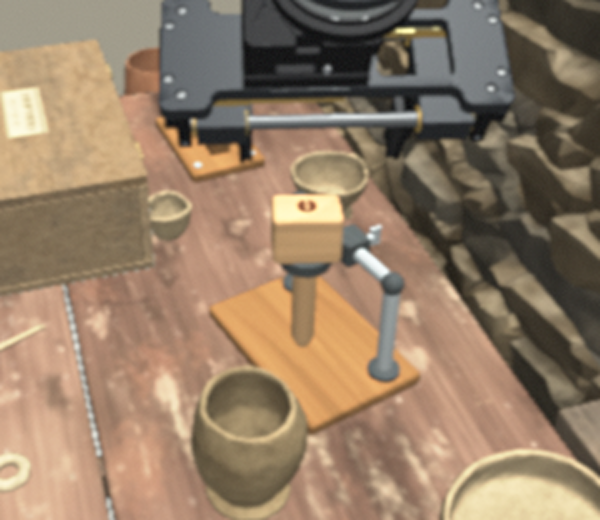

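The mallet hangs straight with its head flat on the ring (crop (307,230)), the gripper is clear, and the pots are where they were. Handing in.

```bash
python3 -c "
from cell import env
print(env.sign_off())"
```

```text
the job is handed in; nothing more can be done
None
```

The mallet is hanging in the ring with its head flat and the gripper is clear of it; the pots stand where they were, and the job was handed in at about 14 s on the robot's clock.

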